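Zero the burrs of a coffee mill with its coarse collar and fine dial

TASK

The coffee mill has been cleaned and its burrs need zeroing. Turn the large outer collar clockwise until you first feel the burrs meet inside and stop there without forcing it; then turn the small inner dial a quarter turn clockwise, until its white line points at the red dot, leaving the collar where it is, so the burrs rest snugly together. Let go and leave the other things as they stand.

Things in the scene. Friction and masses are not known exactly. Their poses are not given: they have to be found in the camera images.
- grinder: Dark blue-grey coffee mill, fixed, 205 (x) by 124 (y) by 195 mm high without its adjusters. Origin on the surface, under the common upright axis of both adjusters; x points from chute to motor side. Its flat top carries only the adjusters: collar below, dial on it, at most 263 mm up. Free turning of the collar takes a steady 0.35 N m, of the dial 0.06 to 0.11 N m.
- collar (a joint): Outer coarse collar, rad, grows clockwise seen from above (closing); starts in 0 to 0.3. A quick screw: it sinks 3 mm per rad. The burrs meet at a value that differs every time (0.7 to 1.8) and can only be felt: from there the torque climbs by 0.5 to 0.8 N m per rad. They have met at 0.03 N m above free turning (0.05 to 0.12 is a sound place to stop); over 0.15 is forcing. It stays where left.
- collar_grip (a point): Point on the axis at gripping height of the collar, 225 mm up at collar value 0, sinking with it. The collar: upright knurled aluminium cylinder, 64 mm in diameter, from 18 mm below this point to 12 mm above, at least 5 mm clear of the mill's top. On its top face a white dot and, 90 degrees clockwise of it, a red dot. Turns with the collar: x points away from the white dot.
- dial (a joint): Inner fine dial relative to the collar it rides on and turns with, rad, grows clockwise seen from above (closing). 0: its white line points at the white dot; 1.571: at the red dot. Starts within 0.2 of 0. Turning it does not lower it; friction holds the collar meanwhile. Once the burrs have met, a quarter turn of the dial adds about 32 N of burr load, one rad of collar 100 N.
- dial_grip (a point): Point on the axis at gripping height of the dial, 28 mm above collar_grip. The dial: upright black ribbed cylinder, 36 mm in diameter, from 16 mm below this point (top face of the collar) to 10 mm above, with the dark feed throat in its top and a white line on its rim. Turns with dial and collar: x points away from the white line.
- ring_burr: Upper (ring) burr, 48 mm, hidden inside the mill on the axis; origin at its upper face. It sinks 3 mm per rad of collar and 0.6 mm per rad of dial until it bears on the cone burr below, which is backed by a stiff spring and sits at a height that differs every time. Torque read at a standstill depends on how the hand stopped: compare readings taken after like, small turns.
- saucer_a: Celadon ceramic saucer, 125 mm in diameter, 16 mm high, loose. Origin under its centre.
- saucer_b: A second, like celadon saucer, 125 mm in diameter, 16 mm high, loose. Origin under its centre.
- tea_bowl: Small celadon tea bowl, 78 mm in diameter, 56 mm high, loose. Origin under its centre.
- canister: Lidded steel canister with a lever clasp, 96 mm in diameter, 136 mm high, loose. Origin under its centre.
- bud_vase: Green glass bud vase, 60 mm in diameter, 130 mm high, loose. Origin under its centre.
- brush: Cleaning brush, 160 mm long, lying loose along its x. Origin under its middle.

How it is judged:
By the outcome, as a careful person would: the job done as asked, in the order asked, and still so for the second after the job is handed in, with the robot touching nothing.
It also fails if it takes over 72 s, if anything falls off the work surface, if the arm or the gripper's body presses on something with over 40 N, if the wrist force passes 120 N, or if a joint passes its speed limit or range.

ROBOT

A 6-joint arm with a two-finger parallel gripper is mounted at the origin on the work surface. World frame = base frame: x ahead of the robot, y to its left, z up, the work surface at z = 0. Lengths are in mm, angles in degrees, forces in N, time in s.
With the tool pointing down it reaches from about 300 to 850 mm from the base axis. Payload 4.2 kg.
Tool frame: the origin (TCP) lies at the centre of the arm's flange, where the gripper is bolted on; the fingertips stand 191 mm ahead of it and the grasp point (between the pads) lies 172 mm ahead of it; z points along the fingers, x is the direction in which the jaws open and shut, and the axes are right-handed (so a half turn about z gives the same grasp; the last joint's range is limited). The gripper opens to 91 mm and grips with 3 to 60 N. Pads are 32 mm wide; open, the fingers measure 118 mm over their backs; the gripper's body (76 mm by 178 mm) begins 60 mm behind the grasp point.
Start: joints at [72.708, 18.312, 89.639, -0, 72.044, -1.146], TCP at [159.896, 552.319, 404.776] pointing down, gripper open.
Joint ranges: [-177.97, 177.97], [-48.28, 115.42], [12.27, 149.76], [-77.06, 257.06], [2.81, 150.46], [-146.56, 146.56]. Speed limits (degrees/s): [147.25, 147.25, 180, 180, 180, 180].

INTERFACE

Orientations are given as [roll, pitch, yaw] about the fixed x, y, z axes, in that order (R = Rz(yaw) Ry(pitch) Rx(roll)).
In Python, from workcell import telemetry, imaging, env gives the robot as it stands. The module is installed in compiled form; this text tells all that it offers.
- The arm moves only by the tool jog_arm, never from a script. Its argument "series" is a list of rows, each a list of 3 entries, a list of its own where there are three numbers: the shift along the world's x, y, z in mm, then the turn, a rotation vector about the world's x, y, z in rad, then the opening, from 0 (shut) to 1 (fully open). In form: [[[x, y, z], [ax, ay, az], jaw], ...]. A call has exactly 5 rows; each row is the pose to reach, as a shift and turn from the pose measured when the call began; what a row does not reach only later rows make up. A row lasts 1/12 s, in which the tool goes at most 41.7 mm and 7.16 degrees, less where a joint would pass 70% of its speed; a pose out of reach is approached as far as the arm can. A call with a gripper value outside its range is refused whole. The fingers move at their own pace and stop on an object; "squeeze" is the grip in N (left out, the last holds). Time passes only in rows, so rows that repeat a pose let the fingers close, or fill a call up. It gives the time, the measured TCP pose, the force and the opening at its end, in the units of the state.
- telemetry.state(): the state, without advancing time (a new reading comes with each control period).
- imaging.grab_frame(name): name is "scene" or "top" or "wrist"; returns a dict with "pixels" (420x560x3 uint8, red, green, blue), "fov_y" (degrees; the focal length in pixels is half the picture's height over the tangent of half this angle, whatever the lens; pixels are square), "cx", "cy" (the principal point, pixels), "R" (3x3) and "t" (3): a world point X has camera coordinates R X + t; the wrist camera has in their place "T_tool_cam" (4x4, takes a point from camera to tool coordinates, whose origin is the TCP and whose axes are the tool frame's). Camera axes: x right, y down, z forward; pixel columns grow to the right and rows downward; lengths in mm; the calibration is good to about 2 mm. The wrist camera is an equidistant fisheye: a pixel r from the principal point sees the ray r / f radians off the axis. A picture is of the moment at which its call begins: read the wrist's pose just before it. There is no depth.
- env.job_done(): hands the job in, once; it reports no verdict.
The state is a dict: "time_s": time; "qpos": joint angles; "qvel": joint speeds; "effort": joint torques, N m; "ee_pos": TCP position; "ee_rot": TCP orientation; "force": force on the tool from outside, world axes, zero at the start; "torque": the same for the moment, N m; "gripper_width": finger opening in mm.
Only numpy, scipy, OpenCV 4.12 (cv2) and the standard library are available. Lean on these libraries where they do the work, as an engineer would, in place of code of your own. Each camera call takes 0.05 s, during which the arm holds its last target.

## Working session

There is one attempt and no reset: what is moved stays moved. The work goes in short steps, Python scripts to look and compute and a tool call to move; the robot and the scene stay as the last step left them, time stands still between calls to the robot, and variables do not carry over. Pictures are saved under pics/ and viewed, and the job is handed in when it is done.

Besides the shell and the picture viewer there is one more tool, called after ">>>" as a command line: name --argument value ..., lists and objects as JSON in quotes. jog_arm: Moves the arm, as the interface text tells. Its arguments: {"type":"object","properties":{"series":{"type":"array"},"squeeze":{"type":"number"}},"required":["series"]}

```bash
mkdir -p pics
cat > h.py <<'E'
from workcell import telemetry, imaging, env
import numpy as np, cv2, json, pickle
def snap(name,tag):
    st=telemetry.state(); f=imaging.grab_frame(name)
    cv2.imwrite(f'pics/{tag}.png',f['pixels'][:,:,::-1]); f['state']=st
    pickle.dump(f,open(f'pics/{tag}.pkl','wb')); return f
def ray(f,u,v):
    F=210/np.tan(np.radians(f['fov_y'])/2)
    x,y=u-f['cx'],v-f['cy']
    if 'R' in f:
        R=np.array(f['R']);t=np.array(f['t'])
        d=R.T@np.array([x/F,y/F,1]); return -R.T@t,d/np.linalg.norm(d)
    from scipy.spatial.transform import Rotation as Ro
    r=np.hypot(x,y);th=r/F
    d=np.array([x/r*np.sin(th),y/r*np.sin(th),np.cos(th)]) if r>0 else np.array([0,0,1.])
    T=np.array(f['T_tool_cam']);s=f['state']
    Rt=Ro.from_euler('xyz',s['ee_rot'],degrees=True).as_matrix()
    return np.array(s['ee_pos'])+Rt@T[:3,3],Rt@T[:3,:3]@d
def onz(f,u,v,z):
    o,d=ray(f,u,v); return o+d*(z-o[2])/d[2]
def cross(rays):
    A=np.zeros((3,3));b=np.zeros(3)
    for o,d in rays:
        P=np.eye(3)-np.outer(d,d);A+=P;b+=P@o
    p=np.linalg.solve(A,b); return p,[np.linalg.norm((np.eye(3)-np.outer(d,d))@(p-o)) for o,d in rays]
def load(tag): return pickle.load(open(f'pics/{tag}.pkl','rb'))
E
python3 - <<'E'
from h import *
for n in ['scene','top','wrist']:
    f=snap(n,n+'0'); print(n,f['fov_y'],f['cx'],f['cy'],f.get('t'),f.get('T_tool_cam'))
print(telemetry.state())
E
```

```text
scene 55.50720950317121 278.90720570158203 204.68792484344556 [ 391.73879601  -53.35336196 1506.39930869] None
top 47.88844289317423 273.3390742473286 209.41108279469114 [ -12.34049365  540.81038862 1573.88192265] None
wrist 65.70646984690485 279.6887222279083 213.5804770155382 None [[ 9.99999955e-01  1.30927287e-04  2.69766272e-04 -6.97943748e-01]
 [-1.96390793e-04  9.65806837e-01  2.59262638e-01 -7.41891774e+01]
 [-2.26597555e-04 -2.59262679e-01  9.65806819e-01  1.91502041e+01]
 [ 0.00000000e+00  0.00000000e+00  0.00000000e+00  1.00000000e+00]]
{'time_s': 0.15, 'qpos': array([ 7.27079797e+01,  1.83432180e+01,  8.96919906e+01, -5.27806011e-04,
        7.20425744e+01, -1.14498562e+00]), 'qvel': array([-0.0764332 , -0.00563469, -0.24851995, -0.05603562,  0.05625307,
       -0.01473607]), 'effort': array([ 3.45885182e-04, -4.12768471e+01, -2.32155114e+01,  7.26256147e-02,
        4.33058955e-02, -9.35189087e-05]), 'ee_pos': array([159.86290573, 552.19733922, 404.10220345]), 'ee_rot': array([-1.79998947e+02,  7.77774725e-02,  7.38531292e+01]), 'force': array([ 0.77801085, -0.17201879, -0.44001041]), 'torque': array([0.02403122, 0.0409914 , 0.00180116]), 'gripper_width': 91.07861008598725}
```

View pics/scene0.png

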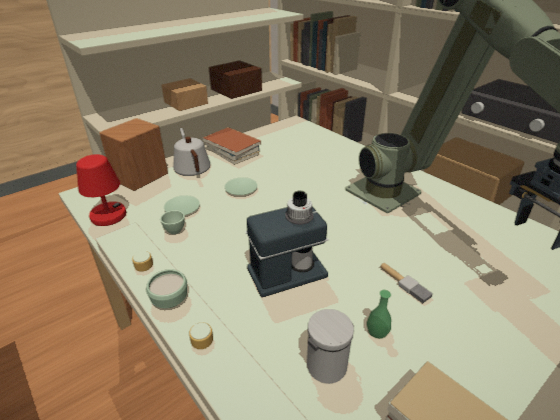

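View pics/top0.png

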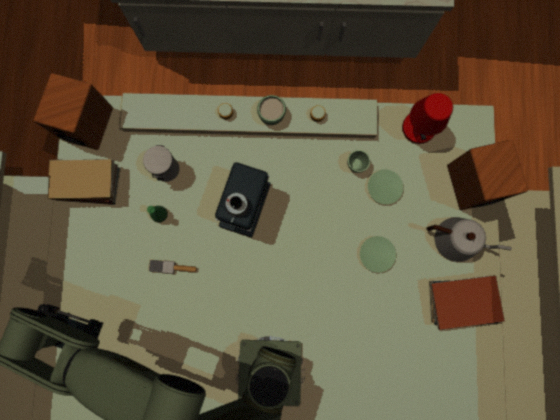

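View pics/wrist0.png

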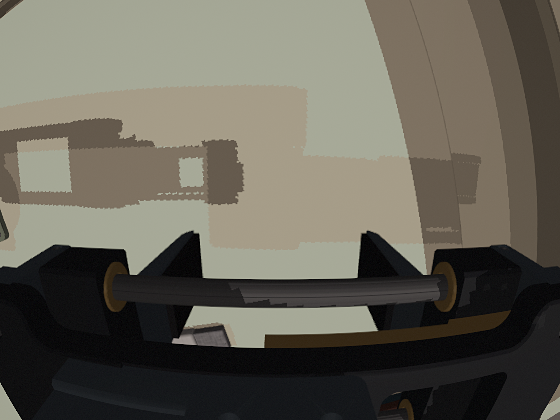

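Scene: the mill is at about (288,245) with its dial near (300,198). Top: the adjusters are near (236,204). The canister and vase are to the left of the mill, away from it. I'll zoom in.

Run:
```python
from h import *
a=cv2.imread('pics/scene0.png')[180:230,265:335]; b=cv2.imread('pics/top0.png')[180:230,201:271]
cv2.imwrite('pics/z0.png',np.vstack([cv2.resize(x,(770,290*0+275*2//2*1),interpolation=cv2.INTER_CUBIC) if 0 else cv2.resize(x[:, :],(420,300),interpolation=cv2.INTER_CUBIC) for x in (a,b)]))
S=load('scene0');T=load('top0')
print(onz(T,236,204,225),onz(S,300,212,225))
print(cross([ray(S,300,196),ray(T,236,203)]))
for n,u,v in [('can',160,162),('vase',158,213),('bowl',359,161)]: print(n,onz(T,u,v,60))
```

```text
[526.84564163 114.74207533 225.        ] [546.08655687 136.20067711 225.        ]
(array([525.53749618, 112.34963077, 252.70002207]), [np.float64(0.09269890444125532), np.float64(0.09269890444117071)])
can [691.1694037  395.37103242  60.        ]
vase [514.88623306 390.86650567  60.        ]
bowl [ 713.43564094 -285.24367554   60.        ]
```

View pics/z0.png

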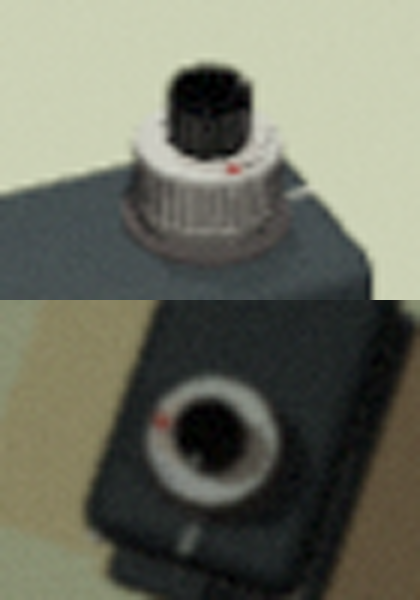

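>>> jog_arm --series '[[[22, -27, 15], [0, 0, 0], 1], [[50, -61, 30], [0, 0, 0], 1], [[75, -92, 45], [0, 0, 0], 1], [[100, -122, 60], [0, 0, 0], 1], [[125, -153, 75], [0, 0, 0], 1]]'

```text
time_s: 0.57
ee_pos: [281.5, 402.6, 477.1]
ee_rot: [-180.0, 0.1, 73.9]
force: [0.6, 0.0, -0.4]
gripper_width: 91.3
```

>>> jog_arm --series '[[[25, -30, 10], [0, 0, 0], 1], [[50, -61, 20], [0, 0, 0], 1], [[75, -92, 30], [0, 0, 0], 1], [[100, -122, 40], [0, 0, 0], 1], [[125, -153, 45], [0, 0, 0], 1]]'

```text
time_s: 0.98
ee_pos: [407.3, 247.9, 523.3]
ee_rot: [179.9, 0.0, 73.9]
force: [1.0, 0.8, -0.1]
gripper_width: 90.9
```

>>> jog_arm --series '[[[25, -30, 0], [0, 0, 0], 1], [[50, -60, 0], [0, 0, 0], 1], [[75, -90, 0], [0, 0, 0], 1], [[98, -118, -2], [0, 0, 0], 1], [[113, -136, -3], [0, 0, 0], 1]]'

```text
time_s: 1.4
ee_pos: [521.9, 109.2, 519.7]
ee_rot: [179.9, 0.1, 73.8]
force: [1.3, 1.1, 0.2]
gripper_width: 91.2
```

Run:
```python
from h import *
f=snap('wrist','w1'); s=f['state'];print(s['ee_pos'],s['ee_rot'],s['qpos'],s['torque'])
```

```text
[521.88669517 109.18749041 519.66471536] [1.79922895e+02 8.72296960e-02 7.37686533e+01] [ 10.61153177  11.59389261  82.58206309  -0.11295114  85.79464348
 -63.14892623] [ 0.01051178  0.03570722 -0.00988228]
```

View pics/w1.png

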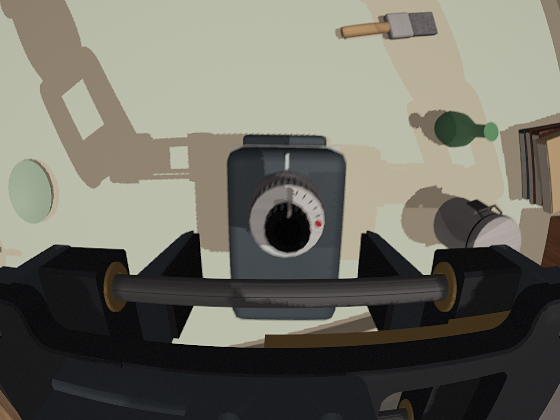

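Run:
```python
from h import *
a=cv2.imread('pics/w1.png')[150:270,220:360]
cv2.imwrite('pics/w1z.png',cv2.resize(a,(700,600),interpolation=cv2.INTER_CUBIC))
```

```text
(no output)
```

View pics/w1z.png

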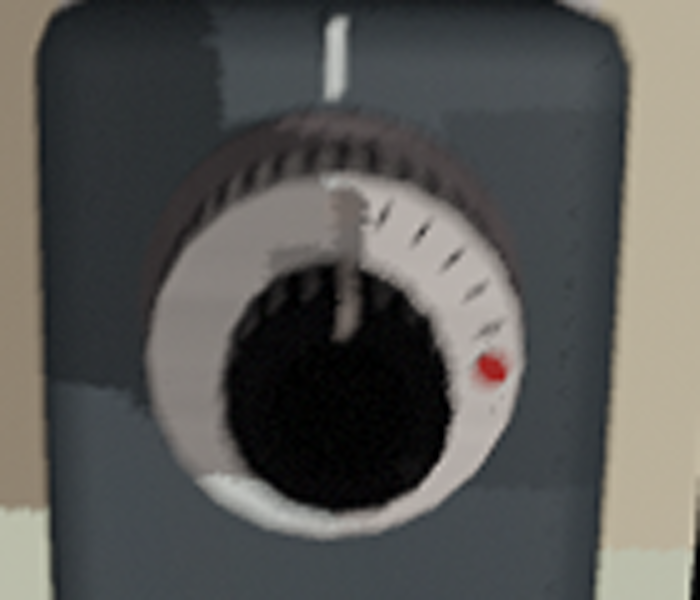

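Run:
```python
from h import *
f=load('w1');S=load('scene0');T=load('top0')
P=lambda x,y:(220+x/5-.4,150+y/5-.4)
c=P(335,354);d=P(338,397)
for z in (225,232,237,242):
  L=onz(f,*P(147,354),z);R=onz(f,*P(523,354),z);U=onz(f,*P(335,172),z);D=onz(f,*P(335,537),z)
  print('z',z,np.linalg.norm(L-R),np.linalg.norm(U-D),(L+R+U+D)/4,onz(f,*c,z))
for z in (258,262): print(z,onz(f,*d,z),np.linalg.norm(onz(f,*P(225,397),z)-onz(f,*P(450,397),z)))
print('wrist+top dialtop',cross([ray(f,*d),ray(T,236,202.3)]),cross([ray(f,*d),ray(S,300,192.5)]))
print('collar',cross([ray(f,*c),ray(T,236.3,203.3)]))
ct=onz(f,*c,237)
for n,p in [('red',(491,368))]:
  q=onz(f,*P(*p),237)-ct;print(n,q,np.degrees(np.arctan2(q[1],q[0])))
q=onz(f,*P(345,335),263)-onz(f,*d,263);print('line',q,np.degrees(np.arctan2(q[1],q[0])))
```

```text
z 225 66.67963517615048 67.4949455051241 [530.04504731 112.10776604 225.        ] [529.43713934 112.22713887 225.        ]
z 232 64.98490729302009 65.77949571575851 [528.02277116 112.5426123  232.        ] [527.43031376 112.65895115 232.        ]
z 237 63.774387376498346 64.55417443764027 [526.57828819 112.85321677 237.        ] [525.99686691 112.9673885  237.        ]
z 242 62.5638674599767 63.32885315952203 [525.13380522 113.16382124 242.        ] [524.56342007 113.27582584 242.        ]
258 [526.85652709 112.79454178 258.        ] 35.296646882577214
262 [525.59624412 113.06551902 262.        ] 34.71423562721386
wrist+top dialtop (array([527.28735054, 112.4382372 , 255.87861558]), [np.float64(0.3135629019406693), np.float64(0.3135629019406321)]) (array([525.57284388, 112.70707882, 263.30802887]), [np.float64(0.5742991629025492), np.float64(0.5742991629024738)])
collar (array([527.43019265, 112.96375982, 233.06457227]), [np.float64(0.38130395267452977), np.float64(0.38130395267445405)])
red [ 9.81417115 24.7999319   0.        ] 68.40962033113503
line [-9.20204135  3.71672752  0.        ] 158.00609434907847
```

>>> jog_arm --series '[[[2, 2, -20], [0, 0, 0], 1], [[4.4, 3.6, -40], [0, 0, 0], 1], [[4.4, 3.6, -50], [0, 0, 0], 1], [[4.4, 3.6, -50], [0, 0, 0], 1], [[4.4, 3.6, -50], [0, 0, 0], 1]]' --squeeze 40

```text
time_s: 1.87
ee_pos: [527.9, 111.3, 468.9]
ee_rot: [179.9, 0.2, 73.7]
force: [0.0, -0.6, 0.7]
gripper_width: 91.2
```

Run:
```python
from h import *
f=snap('wrist','w2'); s=f['state'];print(s['ee_pos'],s['ee_rot'],s['torque'])
a=f['pixels'][150:270,210:350,::-1]
cv2.imwrite('pics/w2z.png',cv2.resize(a,(700,600),interpolation=cv2.INTER_CUBIC))
```

```text
[527.90831361 111.32268521 468.93690861] [179.87228518   0.243285    73.67198297] [-0.00516065 -0.00870232 -0.04260751]
```

View pics/w2z.png

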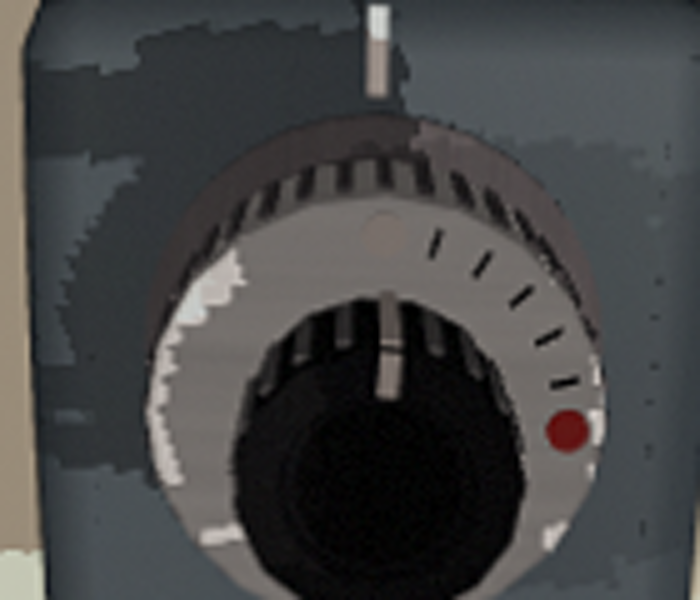

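Run:
```python
from h import *
f=load('w2');g=load('w1')
P=lambda x,y:(210+x/5-.4,150+y/5-.4)
Q=lambda x,y:(220+x/5-.4,150+y/5-.4)
print('red tri',cross([ray(f,*P(568,430)),ray(g,*Q(491,368))]))
for z in (235,237):
  w=onz(f,*P(385,235),z)[:2];r=onz(f,*P(568,430),z)[:2]
  m=(w+r)/2;h=(r-w)/2
  c=[m+s*np.array([-h[1],h[0]]) for s in(1,-1)]
  print(z,w,r,c,np.linalg.norm(h)*2**.5)
  L=onz(f,*P(148,410),z);R=onz(f,*P(603,410),z);print((L+R)/2,np.linalg.norm(L-R))
  for cc in c:
    print([np.degrees(np.arctan2(*(p-cc)[::-1])) for p in(w,r,onz(f,*P(389,395),262.5)[:2])])
```

```text
red tri (array([539.182795  , 138.73753207, 226.46465355]), [np.float64(0.6295492339471711), np.float64(0.6295492339471849)])
235 [501.99068671 122.06722245] [535.98246586 139.06160271] [array([510.48938616, 147.56030216]), array([527.48376641, 113.568523  ])] 26.87238369184963
[525.60296608 113.97698029 235.        ] 63.66813871695458
[np.float64(-108.43698412517143), np.float64(-18.436984125171456), np.float64(-80.68763669811874)]
[np.float64(161.56301587482866), np.float64(71.56301587482866), np.float64(158.85843085261695)]
237 [501.56711011 122.15430819] [535.24213435 138.99032505] [array([509.9866138 , 147.40982873]), array([526.82263066, 113.7348045 ])] 26.621971387444855
[524.9593567  114.13945554 237.        ] 63.07484243493882
[np.float64(-108.43698412517139), np.float64(-18.43698412517138), np.float64(-79.68024505038618)]
[np.float64(161.56301587482858), np.float64(71.56301587482862), np.float64(158.47314716535027)]
```

>>> jog_arm --series '[[[-1.3, 1.9, -25], [0, 0, 0], 1], [[-1.3, 1.9, -50], [0, 0, 0], 1], [[-1.3, 1.9, -68], [0, 0, 0], 1], [[-1.3, 1.9, -71], [0, 0, 0], 1], [[-1.3, 1.9, -71], [0, 0, 0], 1]]'

```text
time_s: 2.33
ee_pos: [526.6, 113.5, 399.1]
ee_rot: [179.8, 0.2, 73.7]
force: [-0.6, 0.2, 0.2]
gripper_width: 90.9
```

```bash
cat > s.py <<'E'
from h import *
s=telemetry.state()
np.set_printoptions(precision=3,suppress=True)
print(round(s['time_s'],2),s['ee_pos'],s['ee_rot'],'F',s['force'],'T',s['torque'],round(s['gripper_width'],2),'q6',s['qpos'][5],'e6',s['effort'][5], 'v',s['qvel'])
E
python3 s.py
```

```text
2.33 [526.627 113.527 399.143] [179.783   0.2    73.701] F [-0.564  0.189  0.184] T [0.025 0.004 0.038] 90.95 q6 -62.58310444726139 e6 0.00017230397588718915 v [-0.099 -1.1   -2.591 -0.101  0.509 -0.044]
```

>>> jog_arm --series '[[[0, 0, -2], [0, 0, 0], 0.6], [[0, 0, -2], [0, 0, 0], 0.6], [[0, 0, -2], [0, 0, 0], 0.3], [[0, 0, -2], [0, 0, 0], 0.3], [[0, 0, -2], [0, 0, 0], 0.3]]' --squeeze 45

```text
time_s: 2.75
ee_pos: [527.0, 114.1, 398.1]
ee_rot: [179.7, 0.0, 73.7]
force: [0.3, 4.5, 2.0]
gripper_width: 63.1
```

```bash
python3 s.py
```

```text
2.75 [526.954 114.128 398.132] [179.683   0.007  73.682] F [0.336 4.498 1.985] T [ 0.678 -0.104  0.003] 63.07 q6 -62.58605827979244 e6 0.03234769916161895 v [ 0.116  0.056 -0.043 -0.386  0.204 -0.078]
```

>>> jog_arm --series '[[[0, 0.4, -0.1], [0, 0, -0.03], 0.3], [[0, 0.4, -0.2], [0, 0, -0.06], 0.3], [[0, 0.4, -0.3], [0, 0, -0.1], 0.3], [[0, 0.4, -0.3], [0, 0, -0.1], 0.3], [[0, 0.4, -0.3], [0, 0, -0.1], 0.3]]'

```text
time_s: 3.17
ee_pos: [527.0, 114.4, 397.8]
ee_rot: [179.7, 0.0, 68.0]
force: [0.4, -0.9, -0.6]
gripper_width: 63.4
```

```bash
python3 s.py
```

```text
3.17 [526.967 114.403 397.842] [179.673   0.038  67.994] F [ 0.36  -0.925 -0.6  ] T [-0.25  -0.035 -0.137] 63.4 q6 -56.83191970694964 e6 -0.05450107273645699 v [-0.03  -0.103  0.079  0.076  0.027  0.057]
```

>>> jog_arm --series '[[[0, 0, -0.1], [0, 0, -0.03], 0.3], [[0, 0, -0.2], [0, 0, -0.06], 0.3], [[0, 0, -0.3], [0, 0, -0.1], 0.3], [[0, 0, -0.3], [0, 0, -0.1], 0.3], [[0, 0, -0.3], [0, 0, -0.1], 0.3]]'

```text
time_s: 3.58
ee_pos: [527.0, 114.4, 397.6]
ee_rot: [179.7, 0.0, 62.3]
force: [0.1, 0.6, -0.8]
gripper_width: 63.5
```

```bash
python3 s.py
```

```text
3.58 [527.003 114.397 397.592] [179.671   0.027  62.316] F [ 0.143  0.632 -0.836] T [-0.053 -0.049 -0.064] 63.51 q6 -51.14514853067937 e6 -0.04727303981781006 v [-0.059  0.029  0.06  -0.049 -0.015  0.136]
```

>>> jog_arm --series '[[[0, 0, -0.06], [0, 0, -0.02], 0.3], [[0, 0, -0.12], [0, 0, -0.04], 0.3], [[0, 0, -0.18], [0, 0, -0.06], 0.3], [[0, 0, -0.24], [0, 0, -0.08], 0.3], [[0, 0, -0.3], [0, 0, -0.1], 0.3]]'

```text
time_s: 4.0
ee_pos: [527.0, 114.4, 397.3]
ee_rot: [179.7, 0.0, 56.5]
force: [0.3, 0.4, -1.3]
gripper_width: 63.5
```

```bash
python3 s.py; python3 -c "
from h import *
for i in range(2):
    f=snap('wrist','w3');
s=telemetry.state();print(s['torque'],s['effort'][5],s['qpos'][5],s['time_s'])"
```

```text
4.0 [527.035 114.423 397.273] [179.669   0.023  56.492] F [ 0.261  0.443 -1.333] T [-0.027 -0.061  0.354] 63.53 q6 -45.304665158331154 e6 0.14216159004718065 v [-0.042  0.056  0.125 -0.095 -0.026 13.679]
[ 0.02959011 -0.06541814  0.07424794] 0.20924795418977737 -45.3486370870391 4.1
```

View pics/w3.png

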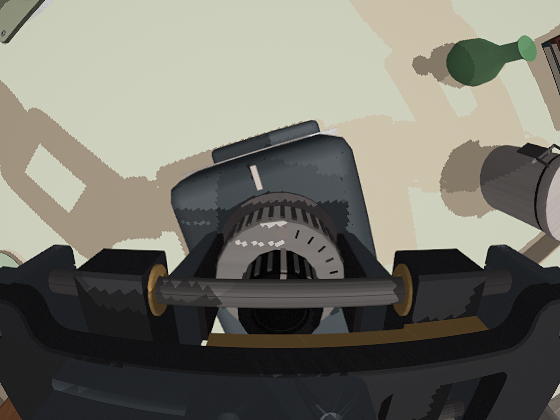

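Create t.py:
```python
from h import *
s=telemetry.state()
np.set_printoptions(precision=3,suppress=True)
line=f"{s['time_s']:.2f} yaw {s['ee_rot'][2]:.2f} z {s['ee_pos'][2]:.2f} F {s['force']} T {s['torque']} e6 {s['effort'][5]:.3f} v6 {s['qvel'][5]:.2f} w {s['gripper_width']:.2f} tilt {s['ee_rot'][0]:.2f} {s['ee_rot'][1]:.2f} xy {s['ee_pos'][:2]}"
print(line);open('log.txt','a').write(line+'\n')
```

```text
(no output)
```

>>> jog_arm --series '[[[0, 0, -0.06], [0, 0, -0.02], 0.3], [[0, 0, -0.12], [0, 0, -0.04], 0.3], [[0, 0, -0.18], [0, 0, -0.06], 0.3], [[0, 0, -0.24], [0, 0, -0.08], 0.3], [[0, 0, -0.3], [0, 0, -0.1], 0.3]]'

```text
time_s: 4.52
ee_pos: [527.1, 114.5, 397.0]
ee_rot: [179.7, 0.0, 50.7]
force: [0.7, 1.2, -0.0]
gripper_width: 63.4
```

```bash
python3 t.py
```

```text
4.52 yaw 50.70 z 396.99 F [ 0.68   1.235 -0.036] T [-0.006 -0.088  0.355] e6 0.145 v6 13.74 w 63.37 tilt 179.67 0.01 xy [527.062 114.472]
```

>>> jog_arm --series '[[[0, 0, -0.06], [0, 0, -0.02], 0.3], [[0, 0, -0.12], [0, 0, -0.04], 0.3], [[0, 0, -0.18], [0, 0, -0.06], 0.3], [[0, 0, -0.24], [0, 0, -0.08], 0.3], [[0, 0, -0.3], [0, 0, -0.1], 0.3]]'

```text
time_s: 4.93
ee_pos: [527.1, 114.5, 396.7]
ee_rot: [179.7, 0.0, 44.8]
force: [1.2, 1.0, -0.4]
gripper_width: 63.0
```

```bash
python3 t.py
```

```text
4.93 yaw 44.85 z 396.66 F [ 1.246  0.987 -0.401] T [ 0.028 -0.067  0.383] e6 0.146 v6 13.61 w 62.98 tilt 179.67 0.00 xy [527.098 114.482]
```

>>> jog_arm --series '[[[0, 0, -0.03], [0, 0, -0.01], 0.3], [[0, 0, -0.06], [0, 0, -0.02], 0.3], [[0, 0, -0.09], [0, 0, -0.03], 0.3], [[0, 0, -0.12], [0, 0, -0.04], 0.3], [[0, 0, -0.15], [0, 0, -0.05], 0.3]]'

```text
time_s: 5.35
ee_pos: [527.1, 114.5, 396.5]
ee_rot: [179.7, -0.0, 41.9]
force: [1.4, 0.6, -1.5]
gripper_width: 63.2
```

```bash
python3 t.py
```

```text
5.35 yaw 41.93 z 396.52 F [ 1.38   0.616 -1.459] T [ 0.014 -0.079  0.376] e6 0.242 v6 6.90 w 63.16 tilt 179.67 -0.00 xy [527.101 114.499]
```

>>> jog_arm --series '[[[0, 0, -0.03], [0, 0, -0.01], 0.3], [[0, 0, -0.06], [0, 0, -0.02], 0.3], [[0, 0, -0.09], [0, 0, -0.03], 0.3], [[0, 0, -0.12], [0, 0, -0.04], 0.3], [[0, 0, -0.15], [0, 0, -0.05], 0.3]]'

```text
time_s: 5.77
ee_pos: [527.1, 114.5, 396.4]
ee_rot: [179.7, -0.0, 39.0]
force: [1.3, 1.2, -2.1]
gripper_width: 63.2
```

```bash
python3 t.py
```

```text
5.77 yaw 39.01 z 396.35 F [ 1.336  1.157 -2.115] T [ 0.042 -0.01   0.295] e6 0.243 v6 6.80 w 63.24 tilt 179.67 -0.00 xy [527.124 114.51 ]
```

>>> jog_arm --series '[[[0, 0, -0.03], [0, 0, -0.01], 0.3], [[0, 0, -0.06], [0, 0, -0.02], 0.3], [[0, 0, -0.09], [0, 0, -0.03], 0.3], [[0, 0, -0.12], [0, 0, -0.04], 0.3], [[0, 0, -0.15], [0, 0, -0.05], 0.3]]'

```text
time_s: 6.18
ee_pos: [527.1, 114.5, 396.2]
ee_rot: [179.7, -0.0, 36.1]
force: [1.5, 1.5, -1.3]
gripper_width: 63.6
```

```bash
python3 t.py
```

```text
6.18 yaw 36.08 z 396.20 F [ 1.499  1.527 -1.276] T [ 0.022 -0.074  0.357] e6 0.243 v6 6.95 w 63.58 tilt 179.67 -0.01 xy [527.124 114.52 ]
```

Joint-6 effort in like turns is very repeatable: 0.242, 0.243, 0.243. It makes a much cleaner torque signal than the wrist sensor, so I'll track both.

>>> jog_arm --series '[[[0, 0, -0.03], [0, 0, -0.01], 0.3], [[0, 0, -0.06], [0, 0, -0.02], 0.3], [[0, 0, -0.09], [0, 0, -0.03], 0.3], [[0, 0, -0.12], [0, 0, -0.04], 0.3], [[0, 0, -0.15], [0, 0, -0.05], 0.3]]'

```text
time_s: 6.6
ee_pos: [527.2, 114.5, 396.1]
ee_rot: [179.7, -0.0, 33.2]
force: [1.3, 1.1, -1.3]
gripper_width: 63.4
```

```bash
python3 t.py
```

```text
6.60 yaw 33.16 z 396.07 F [ 1.341  1.086 -1.26 ] T [ 0.054 -0.081  0.333] e6 0.243 v6 6.81 w 63.36 tilt 179.67 -0.02 xy [527.157 114.544]
```

>>> jog_arm --series '[[[0, 0, -0.03], [0, 0, -0.01], 0.3], [[0, 0, -0.06], [0, 0, -0.02], 0.3], [[0, 0, -0.09], [0, 0, -0.03], 0.3], [[0, 0, -0.12], [0, 0, -0.04], 0.3], [[0, 0, -0.15], [0, 0, -0.05], 0.3]]'

```text
time_s: 7.02
ee_pos: [527.2, 114.5, 395.9]
ee_rot: [179.7, -0.0, 30.2]
force: [1.7, 1.0, -1.4]
gripper_width: 63.5
```

```bash
python3 t.py
```

```text
7.02 yaw 30.23 z 395.88 F [ 1.686  1.017 -1.36 ] T [ 0.091 -0.125  0.372] e6 0.243 v6 6.77 w 63.46 tilt 179.67 -0.02 xy [527.165 114.541]
```

>>> jog_arm --series '[[[0, 0, -0.03], [0, 0, -0.01], 0.3], [[0, 0, -0.06], [0, 0, -0.02], 0.3], [[0, 0, -0.09], [0, 0, -0.03], 0.3], [[0, 0, -0.12], [0, 0, -0.04], 0.3], [[0, 0, -0.15], [0, 0, -0.05], 0.3]]'

```text
time_s: 7.43
ee_pos: [527.2, 114.5, 395.8]
ee_rot: [179.7, -0.0, 27.3]
force: [1.9, 1.0, -1.1]
gripper_width: 63.4
```

```bash
python3 t.py
```

```text
7.43 yaw 27.31 z 395.76 F [ 1.937  1.005 -1.055] T [ 0.114 -0.147  0.351] e6 0.243 v6 6.78 w 63.41 tilt 179.67 -0.02 xy [527.168 114.523]
```

>>> jog_arm --series '[[[0, 0, -0.03], [0, 0, -0.01], 0.3], [[0, 0, -0.06], [0, 0, -0.02], 0.3], [[0, 0, -0.09], [0, 0, -0.03], 0.3], [[0, 0, -0.12], [0, 0, -0.04], 0.3], [[0, 0, -0.15], [0, 0, -0.05], 0.3]]'

```text
time_s: 7.85
ee_pos: [527.2, 114.6, 395.6]
ee_rot: [179.7, -0.0, 24.4]
force: [1.9, 1.7, -1.9]
gripper_width: 63.3
```

```bash
python3 t.py
```

```text
7.85 yaw 24.39 z 395.61 F [ 1.894  1.678 -1.928] T [ 0.065 -0.061  0.365] e6 0.243 v6 6.81 w 63.27 tilt 179.67 -0.03 xy [527.201 114.552]
```

>>> jog_arm --series '[[[0, 0, -0.03], [0, 0, -0.01], 0.3], [[0, 0, -0.06], [0, 0, -0.02], 0.3], [[0, 0, -0.09], [0, 0, -0.03], 0.3], [[0, 0, -0.12], [0, 0, -0.04], 0.3], [[0, 0, -0.15], [0, 0, -0.05], 0.3]]'

```text
time_s: 8.27
ee_pos: [527.2, 114.6, 395.5]
ee_rot: [179.7, -0.0, 21.5]
force: [1.1, 0.7, -1.6]
gripper_width: 63.3
```

```bash
python3 t.py
```

```text
8.27 yaw 21.47 z 395.46 F [ 1.065  0.654 -1.551] T [ 0.145 -0.076  0.398] e6 0.244 v6 6.76 w 63.33 tilt 179.67 -0.03 xy [527.218 114.587]
```

>>> jog_arm --series '[[[0, 0, -0.03], [0, 0, -0.01], 0.3], [[0, 0, -0.06], [0, 0, -0.02], 0.3], [[0, 0, -0.09], [0, 0, -0.03], 0.3], [[0, 0, -0.12], [0, 0, -0.04], 0.3], [[0, 0, -0.15], [0, 0, -0.05], 0.3]]'

```text
time_s: 8.68
ee_pos: [527.2, 114.6, 395.3]
ee_rot: [179.7, -0.0, 18.5]
force: [1.6, 0.9, -1.6]
gripper_width: 63.5
```

```bash
python3 t.py
```

```text
8.68 yaw 18.54 z 395.29 F [ 1.576  0.851 -1.577] T [ 0.164 -0.117  0.378] e6 0.244 v6 6.74 w 63.47 tilt 179.68 -0.04 xy [527.223 114.572]
```

>>> jog_arm --series '[[[0, 0, -0.03], [0, 0, -0.01], 0.3], [[0, 0, -0.06], [0, 0, -0.02], 0.3], [[0, 0, -0.09], [0, 0, -0.03], 0.3], [[0, 0, -0.12], [0, 0, -0.04], 0.3], [[0, 0, -0.15], [0, 0, -0.05], 0.3]]'

```text
time_s: 9.1
ee_pos: [527.2, 114.6, 395.1]
ee_rot: [179.7, -0.0, 15.6]
force: [1.0, 1.2, -1.8]
gripper_width: 63.3
```

```bash
python3 t.py
```

```text
9.10 yaw 15.62 z 395.13 F [ 1.026  1.165 -1.772] T [ 0.125 -0.095  0.386] e6 0.244 v6 6.71 w 63.29 tilt 179.67 -0.04 xy [527.238 114.571]
```

>>> jog_arm --series '[[[0, 0, -0.01], [0, 0, -0.004], 0.3], [[0, 0, -0.02], [0, 0, -0.008], 0.3], [[0, 0, -0.03], [0, 0, -0.012], 0.3], [[0, 0, -0.04], [0, 0, -0.016], 0.3], [[0, 0, -0.06], [0, 0, -0.02], 0.3]]'

```text
time_s: 9.52
ee_pos: [527.3, 114.6, 395.1]
ee_rot: [179.7, -0.0, 14.5]
force: [1.7, 2.0, -1.5]
gripper_width: 63.2
```

```bash
python3 t.py
```

```text
9.52 yaw 14.46 z 395.07 F [ 1.75   1.979 -1.492] T [ 0.077 -0.111  0.328] e6 0.302 v6 2.71 w 63.17 tilt 179.68 -0.04 xy [527.272 114.576]
```

>>> jog_arm --series '[[[0, 0, -0.01], [0, 0, -0.004], 0.3], [[0, 0, -0.02], [0, 0, -0.008], 0.3], [[0, 0, -0.03], [0, 0, -0.012], 0.3], [[0, 0, -0.04], [0, 0, -0.016], 0.3], [[0, 0, -0.06], [0, 0, -0.02], 0.3]]'

```text
time_s: 9.93
ee_pos: [527.3, 114.6, 395.0]
ee_rot: [179.7, -0.0, 13.3]
force: [0.9, 0.4, -2.0]
gripper_width: 63.6
```

```bash
python3 t.py
```

```text
9.93 yaw 13.29 z 395.02 F [ 0.918  0.405 -1.987] T [ 0.085 -0.115  0.357] e6 0.302 v6 2.62 w 63.61 tilt 179.68 -0.04 xy [527.252 114.579]
```

>>> jog_arm --series '[[[0, 0, -0.01], [0, 0, -0.004], 0.3], [[0, 0, -0.02], [0, 0, -0.008], 0.3], [[0, 0, -0.03], [0, 0, -0.012], 0.3], [[0, 0, -0.04], [0, 0, -0.016], 0.3], [[0, 0, -0.06], [0, 0, -0.02], 0.3]]'

```text
time_s: 10.35
ee_pos: [527.3, 114.6, 395.0]
ee_rot: [179.7, -0.0, 12.1]
force: [1.1, 0.7, -1.5]
gripper_width: 63.5
```

```bash
python3 t.py
```

```text
10.35 yaw 12.12 z 394.97 F [ 1.126  0.662 -1.537] T [ 0.122 -0.123  0.362] e6 0.302 v6 2.72 w 63.46 tilt 179.68 -0.05 xy [527.275 114.596]
```

>>> jog_arm --series '[[[0, 0, -0.03], [0, 0, -0.01], 0.3], [[0, 0, -0.06], [0, 0, -0.02], 0.3], [[0, 0, -0.09], [0, 0, -0.03], 0.3], [[0, 0, -0.12], [0, 0, -0.04], 0.3], [[0, 0, -0.15], [0, 0, -0.05], 0.3]]'

```text
time_s: 10.77
ee_pos: [527.3, 114.6, 394.8]
ee_rot: [179.7, -0.1, 9.2]
force: [1.5, 0.9, -0.9]
gripper_width: 63.7
```

```bash
python3 t.py
```

```text
10.77 yaw 9.20 z 394.83 F [ 1.526  0.945 -0.896] T [ 0.097 -0.13   0.344] e6 0.246 v6 6.80 w 63.72 tilt 179.68 -0.05 xy [527.296 114.611]
```

>>> jog_arm --series '[[[0, 0, -0.03], [0, 0, -0.01], 0.3], [[0, 0, -0.06], [0, 0, -0.02], 0.3], [[0, 0, -0.09], [0, 0, -0.03], 0.3], [[0, 0, -0.12], [0, 0, -0.04], 0.3], [[0, 0, -0.15], [0, 0, -0.05], 0.3]]'

```text
time_s: 11.18
ee_pos: [527.3, 114.6, 394.7]
ee_rot: [179.7, -0.1, 6.3]
force: [2.8, 0.4, -2.1]
gripper_width: 63.2
```

```bash
python3 t.py
```

```text
11.18 yaw 6.28 z 394.67 F [ 2.802  0.425 -2.11 ] T [ 0.11  -0.128  0.43 ] e6 0.271 v6 6.76 w 63.17 tilt 179.68 -0.05 xy [527.304 114.595]
```

>>> jog_arm --series '[[[0, 0, -0.03], [0, 0, -0.01], 0.3], [[0, 0, -0.06], [0, 0, -0.02], 0.3], [[0, 0, -0.09], [0, 0, -0.03], 0.3], [[0, 0, -0.12], [0, 0, -0.04], 0.3], [[0, 0, -0.15], [0, 0, -0.05], 0.3]]'

```text
time_s: 11.6
ee_pos: [527.3, 114.6, 394.6]
ee_rot: [179.7, -0.1, 3.4]
force: [1.9, 1.4, -0.5]
gripper_width: 63.3
```

```bash
python3 t.py
```

```text
11.60 yaw 3.36 z 394.56 F [ 1.855  1.409 -0.489] T [ 0.107 -0.189  0.389] e6 0.308 v6 6.89 w 63.34 tilt 179.68 -0.06 xy [527.312 114.62 ]
```

>>> jog_arm --series '[[[0, 0, -0.01], [0, 0, -0.004], 0.3], [[0, 0, -0.02], [0, 0, -0.008], 0.3], [[0, 0, -0.03], [0, 0, -0.012], 0.3], [[0, 0, -0.04], [0, 0, -0.016], 0.3], [[0, 0, -0.06], [0, 0, -0.02], 0.3]]'

```text
time_s: 12.02
ee_pos: [527.3, 114.6, 394.5]
ee_rot: [179.7, -0.1, 2.2]
force: [1.5, 0.7, -2.5]
gripper_width: 63.2
```

```bash
python3 t.py
```

```text
12.02 yaw 2.20 z 394.50 F [ 1.502  0.71  -2.462] T [ 0.15  -0.164  0.436] e6 0.383 v6 2.74 w 63.21 tilt 179.68 -0.06 xy [527.319 114.631]
```

>>> jog_arm --series '[[[0, 0, 0], [0, 0, 0], 0.3], [[0, 0, 0], [0, 0, 0], 0.75], [[0, 0, 0], [0, 0, 0], 0.8], [[0, 0, 0], [0, 0, 0], 1], [[0, 0, 0], [0, 0, 0], 1]]'

```text
time_s: 12.43
ee_pos: [527.2, 114.5, 394.6]
ee_rot: [179.7, -0.0, 2.2]
force: [-0.3, -0.3, 0.5]
gripper_width: 83.2
```

```bash
python3 t.py
```

```text
12.43 yaw 2.16 z 394.63 F [-0.342 -0.283  0.484] T [-0.086  0.026 -0.017] e6 0.003 v6 -0.13 w 83.25 tilt 179.67 -0.05 xy [527.176 114.465]
```

>>> jog_arm --series '[[[0, 0, 20], [0, 0, 0], 1], [[0, 0, 55], [0, 0, 0], 1], [[0, 0, 80], [0, 0, 0], 1], [[0, 0, 90], [0, 0, 0], 1], [[0, 0, 90], [0, 0, 0], 1]]'

```text
time_s: 12.85
ee_pos: [527.3, 114.4, 487.3]
ee_rot: [179.7, -0.4, 2.1]
force: [0.4, -0.1, -0.5]
gripper_width: 91.2
```

```bash
python3 t.py
python3 - <<'E'
from h import *
f=snap('wrist','w4'); s=f['state'];print(s['ee_pos'],s['ee_rot'],s['qpos'])
a=f['pixels'][150:270,210:350,::-1]
cv2.imwrite('pics/w4z.png',cv2.resize(a,(700,600),interpolation=cv2.INTER_CUBIC))
E
```

```text
12.85 yaw 2.15 z 487.27 F [ 0.367 -0.133 -0.506] T [-0.074  0.006 -0.019] e6 -0.002 v6 -0.24 w 91.18 tilt 179.71 -0.36 xy [527.253 114.413]
[527.25323852 114.4125739  487.26832008] [179.71450084  -0.35852231   2.14678338] [11.11260422 12.6632679  85.69926991 -0.34179207 81.32796577  9.01733649]
```

View pics/w4z.png

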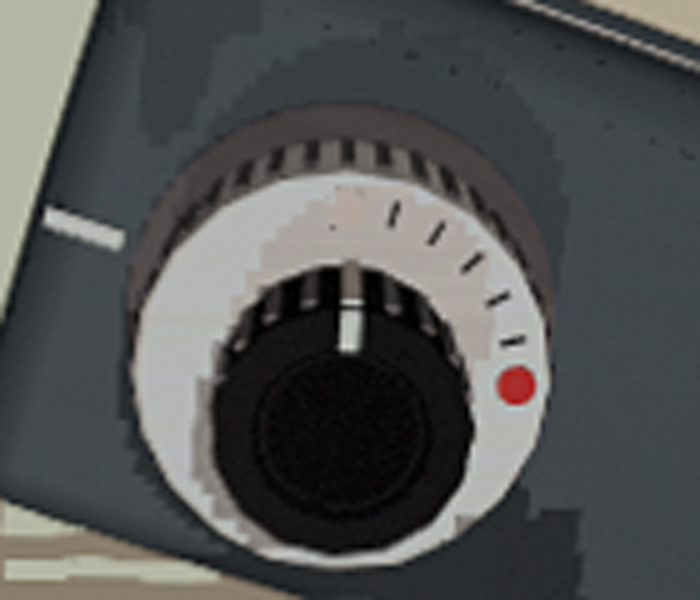

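Wrist zoom: the white dot is at (350,205), the red dot at (516,385), and the dial's line runs x≈350 from y 303 to 352. The dial top centre is near (344,424). The collar has turned along with the grip.

Run:
```python
from h import *
f=load('w4')
P=lambda x,y:(210+x/5-.4,150+y/5-.4)
for z in (232.5,234):
  w=onz(f,*P(350,205),z)[:2];r=onz(f,*P(516,385),z)[:2]
  m=(w+r)/2;h=(r-w)/2; c=m-np.array([-h[1],h[0]])
  L=onz(f,*P(135,370),z);R=onz(f,*P(550,370),z)
  ang=lambda p:np.degrees(np.arctan2(*(p-c)[::-1]))
  print(z,c,np.linalg.norm(h)*2**.5,'edge',(L+R)/2,np.linalg.norm(L-R),ang(w),ang(r))
for z in (257.5,259):
  d=onz(f,*P(344,424),z)[:2]
  for cc in (d,np.array([526.8,113.8])):
   for q in ((350,352),(350,303)):
    l=onz(f,*P(*q),z)[:2]-cc; print(z,cc,np.degrees(np.arctan2(l[1],l[0])),np.linalg.norm(l))
```

```text
232.5 [526.22626787 113.60904435] 26.623166507634018 edge [526.34889618 114.74306927 232.5       ] 63.15102667915583 89.36669957053437 -0.6333004294655505
234 [526.20827737 114.07697473] 26.453416042695167 edge [526.3301238  115.20376906 234.        ] 62.748372992672614 89.3666995705343 -0.6333004294654816
257.5 [526.51414905 114.74890493] 87.58462763778925 10.293538194146283
257.5 [526.51414905 114.74890493] 89.40678765493396 17.110094791719472
257.5 [526.8 113.8] 89.24538445114933 11.234272270899126
257.5 [526.8 113.8] 90.34490037073087 18.058409851662155
259 [526.49196563 115.26434162] 87.58462763778988 10.220102307996214
259 [526.49196563 115.26434162] 89.40678765493385 16.988028408961384
259 [526.8 113.8] 89.39798759649634 11.676008473177259
259 [526.8 113.8] 90.41035298794158 18.451932757213243
```

>>> jog_arm --series '[[[0, -0.5, -10], [0.005, 0.004, 0], 1], [[-0.2, -0.7, -25], [0.005, 0.004, 0], 1], [[-0.2, -0.7, -38], [0.005, 0.004, 0], 1], [[-0.2, -0.7, -44], [0.005, 0.004, 0], 0.7], [[-0.2, -0.7, -44], [0.005, 0.004, 0], 0.7]]' --squeeze 20

```text
time_s: 13.32
ee_pos: [526.3, 113.5, 437.3]
ee_rot: [179.9, 0.5, 2.1]
force: [-0.3, -0.1, -0.2]
gripper_width: 80.9
```

```bash
python3 t.py
```

```text
13.32 yaw 2.15 z 437.28 F [-0.331 -0.093 -0.206] T [-0.083  0.023  0.031] e6 0.001 v6 0.05 w 80.87 tilt 179.91 0.51 xy [526.263 113.513]
```

>>> jog_arm --series '[[[0.5, 0, -4], [0.001, -0.006, 0], 0.6], [[0.6, 0, -7], [0.001, -0.007, 0], 0.5], [[0.6, 0, -9], [0.001, -0.007, 0], 0.5], [[0.6, 0, -9], [0.001, -0.007, 0], 0.5], [[0.6, 0, -9], [0.001, -0.007, 0], 0.5]]'

```text
time_s: 13.73
ee_pos: [526.9, 113.5, 428.5]
ee_rot: [180.0, 0.1, 2.1]
force: [0.0, -0.4, 0.1]
gripper_width: 47.7
```

```bash
python3 t.py
```

```text
13.73 yaw 2.14 z 428.53 F [ 0.012 -0.369  0.125] T [-0.059  0.064  0.034] e6 0.000 v6 0.02 w 47.73 tilt 179.96 0.08 xy [526.91  113.523]
```

Good. I'll close on the dial and check the lateral force.

>>> jog_arm --series '[[[0, 0, 0], [0, 0, 0], 0.2], [[0, 0, 0], [0, 0, 0], 0.2], [[0, 0, 0], [0, 0, 0], 0.2], [[0, 0, 0], [0, 0, 0], 0.2], [[0, 0, 0], [0, 0, 0], 0.2]]'

```text
time_s: 14.15
ee_pos: [527.3, 113.5, 429.0]
ee_rot: [180.0, -0.0, 2.1]
force: [2.5, 1.1, 0.7]
gripper_width: 35.1
```

```bash
python3 t.py
```

```text
14.15 yaw 2.14 z 429.03 F [2.479 1.054 0.713] T [-0.074 -0.348  0.009] e6 -0.000 v6 -0.04 w 35.10 tilt 179.97 -0.04 xy [527.305 113.548]
```

>>> jog_arm --series '[[[0, 0, 0], [0, 0, -0.02], 0.2], [[0, 0, 0], [0, 0, -0.06], 0.2], [[0, 0, 0], [0, 0, -0.1], 0.2], [[0, 0, 0], [0, 0, -0.15], 0.2], [[0, 0, 0], [0, 0, -0.2], 0.2]]'

```text
time_s: 14.57
ee_pos: [527.2, 113.6, 429.1]
ee_rot: [180.0, -0.0, -9.5]
force: [1.0, 1.2, 0.7]
gripper_width: 35.6
```

```bash
python3 t.py
```

```text
14.57 yaw -9.50 z 429.07 F [0.968 1.2   0.729] T [-0.053 -0.202  0.078] e6 -0.428 v6 34.10 w 35.58 tilt 179.97 -0.03 xy [527.232 113.583]
```

>>> jog_arm --series '[[[0, 0, 0], [0, 0, -0.06], 0.2], [[0, 0, 0], [0, 0, -0.12], 0.2], [[0, 0, 0], [0, 0, -0.18], 0.2], [[0, 0, 0], [0, 0, -0.24], 0.2], [[0, 0, 0], [0, 0, -0.3], 0.2]]'

```text
time_s: 14.98
ee_pos: [527.2, 113.6, 429.1]
ee_rot: [180.0, -0.0, -26.9]
force: [1.3, 0.4, 0.4]
gripper_width: 35.3
```

```bash
python3 t.py
```

```text
14.98 yaw -26.90 z 429.14 F [1.324 0.361 0.422] T [-0.053 -0.077  0.045] e6 -0.516 v6 40.89 w 35.28 tilt 179.98 -0.02 xy [527.192 113.625]
```

>>> jog_arm --series '[[[0, 0, 0], [0, 0, -0.06], 0.2], [[0, 0, 0], [0, 0, -0.12], 0.2], [[0, 0, 0], [0, 0, -0.18], 0.2], [[0, 0, 0], [0, 0, -0.24], 0.2], [[0, 0, 0], [0, 0, -0.3], 0.2]]'

```text
time_s: 15.4
ee_pos: [527.1, 113.7, 429.2]
ee_rot: [180.0, -0.0, -44.3]
force: [2.0, 0.5, 1.3]
gripper_width: 35.2
```

```bash
python3 t.py
```

```text
15.40 yaw -44.29 z 429.17 F [2.049 0.513 1.338] T [ 0.073 -0.05   0.061] e6 -0.513 v6 40.87 w 35.20 tilt 179.98 -0.01 xy [527.124 113.72 ]
```

>>> jog_arm --series '[[[0, 0, 0], [0, 0, -0.06], 0.2], [[0, 0, 0], [0, 0, -0.12], 0.2], [[0, 0, 0], [0, 0, -0.18], 0.2], [[0, 0, 0], [0, 0, -0.24], 0.2], [[0, 0, 0], [0, 0, -0.3], 0.2]]'

```text
time_s: 15.82
ee_pos: [527.1, 113.8, 429.2]
ee_rot: [180.0, 0.0, -61.7]
force: [0.8, 0.9, 0.1]
gripper_width: 35.5
```

```bash
python3 t.py; python3 -c "
from h import *
f=snap('wrist','w5')
cv2.imwrite('pics/w5z.png',cv2.resize(f['pixels'][180:360,160:400,::-1],(720,540),interpolation=cv2.INTER_CUBIC))"
```

```text
15.82 yaw -61.69 z 429.21 F [0.841 0.939 0.101] T [ 0.049 -0.063  0.122] e6 -0.509 v6 40.79 w 35.46 tilt 179.98 0.01 xy [527.073 113.764]
```

View pics/w5z.png

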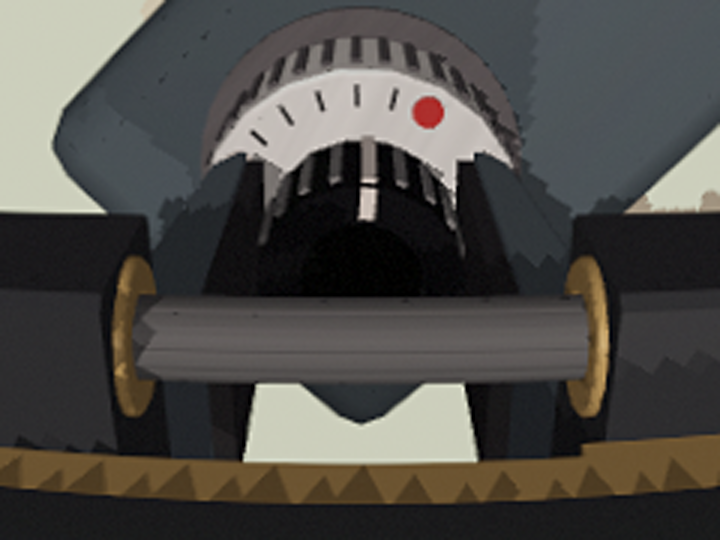

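>>> jog_arm --series '[[[0, 0, 0], [0, 0, -0.05], 0.2], [[0, 0, 0], [0, 0, -0.1], 0.2], [[0, 0, 0], [0, 0, -0.15], 0.2], [[0, 0, 0], [0, 0, -0.2], 0.2], [[0, 0, 0], [0, 0, -0.24], 0.2]]'

```text
time_s: 16.28
ee_pos: [527.0, 113.8, 429.3]
ee_rot: [180.0, 0.0, -75.6]
force: [1.5, 0.7, -0.7]
gripper_width: 35.4
```

```bash
python3 t.py
```

```text
16.28 yaw -75.64 z 429.28 F [ 1.545  0.663 -0.665] T [ 0.079 -0.066  0.074] e6 -0.247 v6 26.64 w 35.36 tilt 179.99 0.03 xy [527.046 113.846]
```

>>> jog_arm --series '[[[0, 0, 0], [0, 0, -0.06], 0.2], [[0, 0, 0], [0, 0, -0.12], 0.2], [[0, 0, 0], [0, 0, -0.16], 0.2], [[0, 0, 0], [0, 0, -0.18], 0.2], [[0, 0, 0], [0, 0, -0.18], 0.2]]'

```text
time_s: 16.7
ee_pos: [527.0, 113.9, 429.3]
ee_rot: [180.0, 0.0, -85.9]
force: [1.9, 0.6, 0.1]
gripper_width: 35.5
```

```bash
python3 t.py; python3 -c "
from h import *
f=snap('wrist','w6')
cv2.imwrite('pics/w6z.png',cv2.resize(f['pixels'][180:300,200:360,::-1],(800,600),interpolation=cv2.INTER_CUBIC))"
```

```text
16.70 yaw -85.94 z 429.30 F [1.923 0.554 0.134] T [ 0.021 -0.073 -0.043] e6 0.138 v6 -1.37 w 35.51 tilt 179.99 0.04 xy [527.024 113.869]
```

View pics/w6z.png

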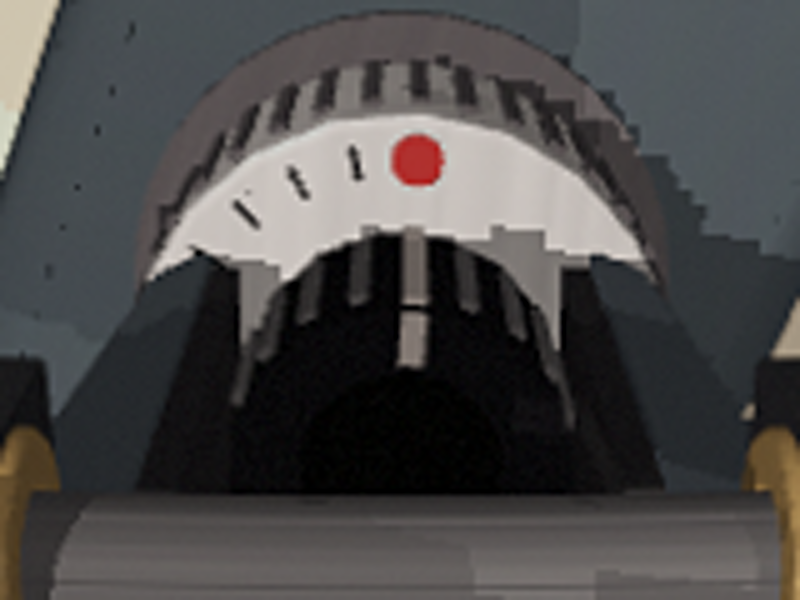

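Run:
```python
from h import *
f=load('w6');s=f['state']
P=lambda x,y:(200+x/5-.4,180+y/5-.4)
for c in ([527,113.9],[526.4,114.2]):
  a=lambda x,y,z:(lambda q:(round(np.degrees(np.arctan2(q[1],q[0])),2),round(np.linalg.norm(q),1)))(onz(f,*P(x,y),z)[:2]-np.array(c))
  print(a(417,160,233.2),a(413,366,259.2),a(415,307,259.2),a(415,232,233.2))
for c in ():pass
print(s['ee_rot'])
```

```text
(np.float64(-0.44), np.float64(25.4)) (np.float64(-3.32), np.float64(11.0)) (np.float64(-1.24), np.float64(17.3)) (np.float64(-2.0), np.float64(17.0))
(np.float64(-1.09), np.float64(26.0)) (np.float64(-4.62), np.float64(11.6)) (np.float64(-2.16), np.float64(17.9)) (np.float64(-2.91), np.float64(17.6))
[ 1.79985222e+02  3.80314051e-02 -8.59438323e+01]
```

>>> jog_arm --series '[[[0, 0, 0], [0, 0, 0], 0.2], [[0, 0, 0], [0, 0, 0], 0.5], [[0, 0, 0], [0, 0, 0], 0.6], [[0, 0, 0], [0, 0, 0], 0.7], [[0, 0, 0], [0, 0, 0], 0.7]]'

```text
time_s: 17.17
ee_pos: [526.8, 113.8, 429.1]
ee_rot: [179.9, 0.0, -85.9]
force: [0.6, -0.3, 0.1]
gripper_width: 59.1
```

>>> jog_arm --series '[[[-4, 0, 15], [0, 0, 0], 0.9], [[-9, 0, 35], [0, 0, 0], 1], [[-15, 0, 58], [0, 0, 0], 1], [[-15, 0, 70], [0, 0, 0], 1], [[-15, 0, 70], [0, 0, 0], 1]]'

```text
time_s: 17.58
ee_pos: [511.8, 113.9, 502.2]
ee_rot: [-179.7, 0.1, -85.9]
force: [1.0, -0.0, 0.4]
gripper_width: 90.4
```

```bash
python3 t.py; python3 -c "
from h import *
f=snap('wrist','w7')
cv2.imwrite('pics/w7z.png',cv2.resize(f['pixels'][130:265,195:365,::-1],(755,600),interpolation=cv2.INTER_CUBIC))
f=snap('wrist','w8');s=f['state'];print(s['ee_pos'],s['ee_rot'])"
```

```text
17.58 yaw -85.89 z 502.22 F [ 1.036 -0.045  0.351] T [-0.112  0.137 -0.032] e6 0.000 v6 -0.02 w 90.35 tilt -179.72 0.07 xy [511.767 113.874]
[511.75375767 113.82665062 500.2648071 ] [-1.79903542e+02  4.89496706e-02 -8.58968483e+01]
```

View pics/w7z.png

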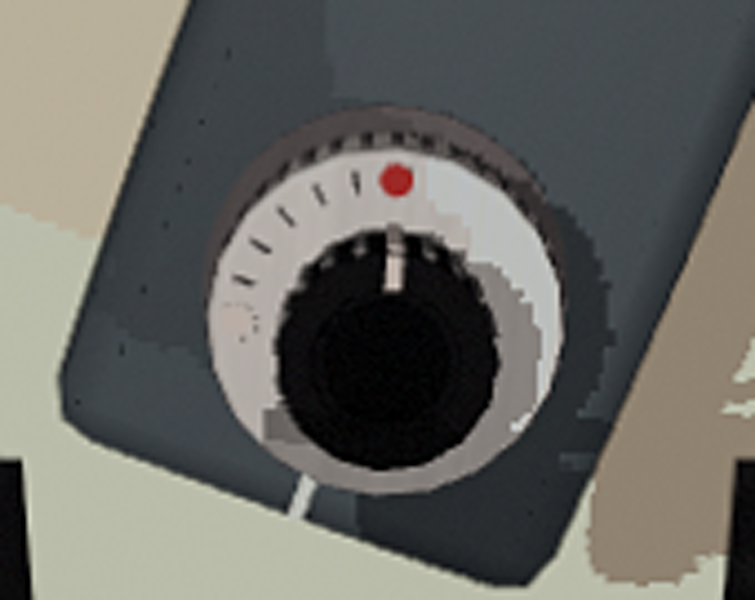

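The view shows the line at (393,290)–(396,230), nearly in line with the red dot at (397,180). The white dot is at (237,320). Next I'll measure the angle with circle fits.

```bash
cat > ang.py <<'E'
from h import *
import sys
from scipy.optimize import least_squares
def fit(p):
    r=least_squares(lambda c:np.hypot(p[:,0]-c[0],p[:,1]-c[1])-c[2],[*p.mean(0),20],loss='soft_l1',f_scale=.3);return r.x,np.sqrt(2*r.cost/len(p))
def run(tag,zc,zd,x0,y0):
    f=load(tag);im=f['pixels'].astype(int)
    g=im.sum(2)
    red=(im[:,:,0]>1.8*im[:,:,1])&(im[:,:,0]>90); 
    m=np.zeros(g.shape,bool);m[y0-55:y0+45,x0-50:x0+50]=1
    ys,xs=np.nonzero(red&m); r=onz(f,xs.mean(),ys.mean(),zc)[:2]
    # radial edge scans from dial top centre in image
    out={'dial':[], 'collar':[]}
    gf=cv2.GaussianBlur(g.astype(np.float32),(0,0),.7)
    for a in np.radians(np.arange(0,360,4)):
        rr=np.arange(10,62,.25)
        X=(x0+rr*np.cos(a)).astype(np.float32);Y=(y0+rr*np.sin(a)).astype(np.float32)
        pr=cv2.remap(gf,X[None],Y[None],1)[0]
        # dial edge: dark->bright
        i=np.nonzero(pr>130)[0]
        if len(i) and np.sin(a)>-0.15: out['dial'].append(onz(f,X[i[0]],Y[i[0]],zd)[:2])
        # collar edge: last bright->dark
        d=np.diff(pr)
        j=[k for k in range(60,len(rr)-8) if pr[k-6]>260 and pr[k+4:k+8].max()<240]
        if j:
            k0=j[0];k=max(k0-6,0)+np.argmin(d[max(k0-6,0):k0+6]);out['collar'].append(onz(f,X[k],Y[k],zc)[:2])
    D=np.array(out['dial']);C=np.array(out['collar'])
    cd,ed=fit(D);cc,ec=fit(C)
    return f,r,cd,ed,cc,ec,len(D),len(C)
E
python3 - <<'E'
from ang import *
f,r,cd,ed,cc,ec,n1,n2=run('w8',233.2,259.2,282,210)
print('red',r,'dial',cd,ed,n1,'collar',cc,ec,n2)
cv2.imwrite('pics/w8z.png',cv2.resize(f['pixels'][155:255,225:345,::-1],(720,600),interpolation=cv2.INTER_CUBIC))
f,r,cd,ed,cc,ec,n1,n2=run('w4',233.2,259.2,279,235)
print('red',r,'dial',cd,ed,n1,'collar',cc,ec,n2)
E
```

```text
red [552.6091639  113.55064452] dial [525.91716892 113.55612269  17.4204004 ] 0.15110761969534112 50 collar [526.37991317 113.70357819  31.4149722 ] 0.4937185886912888 88
red [552.85118639 113.44838075] dial [526.13217757 113.99118955  17.43657722] 0.1336620157344253 50 collar [526.12431476 113.78028116  31.38131375] 0.5601054053598389 86
```

View pics/w8z.png

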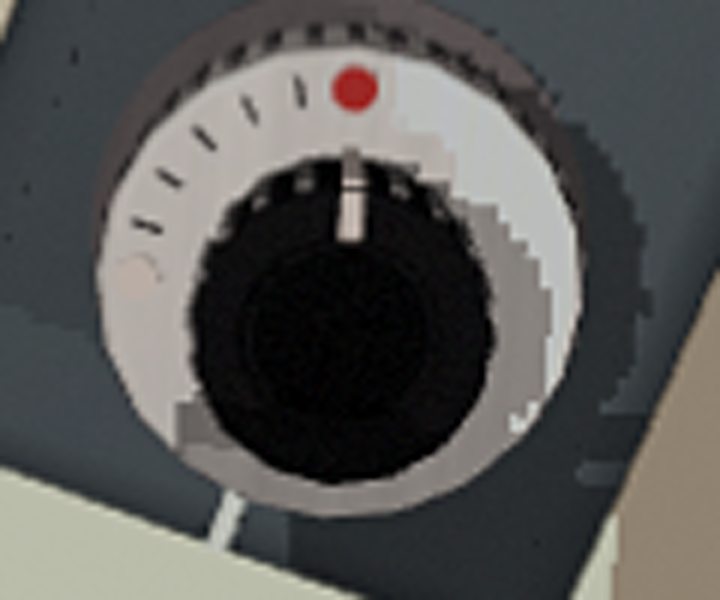

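Run:
```python
from ang import *
f=load('w8');P=lambda x,y:(225+x/6-.42,155+y/6-.42)
q=[onz(f,*P(350,240),259.2)[:2],onz(f,*P(352.5,190),259.2)[:2]]
an=lambda v:np.degrees(np.arctan2(v[1],v[0]))
for c in ([525.92,113.56],[526.15,113.75]): print([an(x-np.array(c)) for x in q])
print('linedir',an(q[1]-q[0]))
w=onz(f,*P(136,278),233.2)[:2];r=np.array([552.61,113.55])
for c in([526.38,113.70],[526.1,113.6]):print('white,red',an(w-np.array(c)),an(r-np.array(c)))
f=load('w4');P=lambda x,y:(210+x/5-.4,150+y/5-.4)
q=[onz(f,*P(350,352),259.2)[:2],onz(f,*P(350,305),259.2)[:2]]
for c in ([526.13,113.99],[526.15,113.75]): print([an(x-np.array(c)) for x in q])
print('linedir',an(q[1]-q[0]))
w=onz(f,*P(350,207),233.2)[:2];r=np.array([552.85,113.45])
for c in([526.12,113.78],[526.1,113.6]):print('white,red',an(w-np.array(c)),an(r-np.array(c)))
```

```text
[np.float64(-0.48586316203996366), np.float64(0.14141959860822959)]
[np.float64(-1.406969304441188), np.float64(-0.4668965571934836)]
linedir 1.4334809017599965
white,red 91.35066672348894 -0.3276505239025771
white,red 90.74647935648537 -0.1080643371817976
[np.float64(86.08865536264602), np.float64(88.26946207040744)]
[np.float64(86.26489168549696), np.float64(88.35480314237768)]
linedir 92.15371733803178
white,red 89.12277833160996 -0.7073193685442525
white,red 89.08546194161066 -0.3212813775262155
```

The dial line is at −0.2° and the red dot at −0.4°, each within about 1°. The turn reckoning also agrees, at about 89.6°. The red dot's direction is the same as before the dial was turned, so the collar hasn't moved. The gripper is clear of everything, so I'm handing in.

```bash
python3 t.py; python3 -c "
from h import *
print(env.job_done())"
```

```text
17.68 yaw -85.90 z 498.86 F [-0.32   0.493 -1.058] T [-0.032  0.162  0.028] e6 -0.000 v6 0.04 w 91.03 tilt 179.93 0.03 xy [511.701 113.828]
the job is handed in; nothing more can be done
None
```

The mill is zeroed and handed in at about 17.7 s. No verdict came back.

- **Collar:** I turned it clockwise about 1.25 rad, lowering the grip with it. The joint-6 effort stayed level, then began to climb at about 0.7 N m per rad. I stopped at about 0.08 N m above free turning by that reading. The wrist sensor, which scatters by about 0.03 N m, gave about 0.09. Then I let go.
- **Dial:** I turned it about 88° clockwise from its start at about +1.5°. The last wrist pictures put its white line at about −0.2° and the red dot at about −0.4°, each within roughly 1°. An earlier, coarser reading while the dial was still gripped put the line 1 to 2° past the dot. The later circle fits and the count of degrees turned, about 89.6°, did not bear that out.
- **Collar during the dial turn:** the red dot's measured direction was the same before and after to about 0.5°, so the collar stayed put.
- **At hand-in:** the gripper was open, with its fingertips about 50 mm above the dial. I never went near the saucers, bowl, canister, vase or brush, and I did not photograph them again at the end.

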